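# Rake the loose stones level in the relief panel

## Robot

A 7-joint arm with a two-finger parallel gripper is mounted at the origin on a cart in front of the work surface, level with it; the furniture and walls round the work are solid. World frame = base frame: x ahead of the robot, y to its left, z up, the work surface at z = 0. Lengths are in m, angles in rad, forces in N, time in s.
With the tool pointing down it reaches from about 0.375 to 0.925 m from the base axis. Payload 3.1 kg.
Tool frame: the origin (TCP) lies midway between the tips of the shut fingers; the grasp point (between the pads) lies 19 mm behind it (arm.grasp_offset is the distance from the TCP to the grasp point, in m); z points along the fingers, y is the line along which they close (so a half turn about z gives the same grasp; the last joint's range is limited). The gripper opens to 85 mm and grips with 20 to 120 N. Pads are 22 mm wide; open, the fingers measure 114 mm over their backs; the gripper's body (76 mm by 85 mm) begins 54 mm behind the grasp point. The pads swing forward as they close: fully open they stand 13 mm farther back than shut.
Start: joints at [1.149, 0.383, 0.044, 1.598, -0.018, 1.161, -0.05], TCP at [0.207, -0.616, 0.231] pointing down, gripper open.
Joint ranges: [-2.61, 2.61], [-0.41, 2.15], [-1.48, 1.57], [0, 2.5], [-1.57, 4.71], [0.05, 1.97], [-2.85, 2.85]. Speed limits (rad/s): [2.79, 2.79, 3.14, 3.14, 3.14, 3.14, 3.14].

## Interface

Orientations are given as a unit quaternion [w, x, y, z].
In Python, from plant import arm, imaging gives the robot as it stands. The module is installed in compiled form; this text tells all that it offers.
- The arm moves only by the tool arm_command, never from a script. Its arguments are lists of equal length, an entry for each row: "slide": the shift along the tool's x, y, z in cm, a list of three; "twist": the turn about the tool's z in degrees; "gripper": the closure, from 0 (fully open) to 1 (shut). In form: {"slide": [[dx, dy, dz], ...], "twist": [twist, ...], "gripper": [gripper, ...]}. A call has 1 to 20 rows; each row shifts and turns the commanded pose from where the row before left it, along the tool's axes as they then stand; what a row does not reach is not made up. A row lasts 1/8 s, in which the tool goes at most 62.5 mm and 10.7 degrees, less where a joint would pass 70% of its speed; a pose out of reach is approached as far as the arm can. A call with a gripper value outside its range is refused whole. The fingers move at their own pace and stop on an object; "newtons" is the grip in N (left out, the last holds). Time passes only in rows, so rows that do not move let the fingers close. It gives the time, the measured TCP pose, the force, the opening and the grip force at its end, in the units of the state.
- arm.observe(): the state, without advancing time (a new reading comes with each control period).
- imaging.capture(name): name is "scene" or "top" or "wrist"; returns a dict with "color" (420x560x3 uint8, red, green, blue), "depth" (420x560 float32, m along the optical axis (not along the pixel's ray), 0 where there is no reading), "fov_y" (degrees; the focal length in pixels is half the picture's height over the tangent of half this angle, whatever the lens; pixels are square), "cx", "cy" (the principal point, pixels), "R" (3x3) and "t" (3): a world point X has camera coordinates R X + t; the wrist camera has in their place "T_tool_cam" (4x4, takes a point from camera to tool coordinates, whose origin is the TCP and whose axes are the flange's). Camera axes: x right, y down, z forward; pixel columns grow to the right and rows downward; lengths in m; the calibration is good to about 2 mm. A picture is of the moment at which its call begins: read the wrist's pose just before it.
- arm.hand_in(): hands the job in; it is judged then, once.
The state is a dict: "time_s": time; "joint_pos": joint angles; "joint_vel": joint speeds; "joint_efforts": joint torques, N m; "tcp_pos": TCP position; "tcp_rot": TCP orientation; "wrist_force": force on the tool from outside, world axes, zero at the start; "wrist_torque": the same for the moment, N m; "opening": finger opening in m; "grasp_force": force on a finger pad.
Only numpy, scipy, OpenCV 4.12 (cv2) and the standard library are available. Lean on these libraries where they do the work, as an engineer would, in place of code of your own. Each camera call takes 0.05 s, during which the arm holds its last target. There are 200 camera calls.

## Task

Take the green-handled hand rake and rake the two loose stones, the blue and the red one, off the finished stone layer and across onto the bare half of the panel tray, so that the whole bed is one stone deep. Move the stones only with the rake, never with the gripper itself. Then stand the rake upright on the desk outside the tray and let go of it.

Things in the scene. Friction and masses are not known exactly. Their poses are not given: they have to be found in the camera images.
- stone_rake: Loose 150 g rake standing on its tines. Origin: level with the tine tips, under the grip; z up. Two rows of 5 steel tines (x = -14 and +14, y = -40 to 40 mm, 6 mm thick). Wooden head 40 (x) by 96 (y), z = 28 to 42 mm. Upright green grip 18 thick (x), 36 wide (y), z = 42 to 112 mm: grasp from above, fingers closing along x. Rakes along its x, either way alike.
- panel_tray: Fixed open wooden tray, outside 206 (x) by 126 mm (y), walls 8 thick, 50 mm high. Origin: centre of the underside, z up. Inside 190 by 110 mm. Bare bed at z = 12 mm, from x = -95 to 0 mm; from x = 0 to +95 mm a fixed layer of pale set stones, flat on top at z = 32 mm (a 20 mm step).
- blue_stone: Loose blue stone, 28 x 28 x 26 mm, 45 g, origin at its centre. Starts on top of the set layer, 19 to 33 mm from the tray's middle along x and 24 to 34 mm to one side of its long midline.
- red_stone: Loose red stone, 28 x 28 x 26 mm, 45 g, origin at its centre. Starts beside the blue one, on the other side of the tray's long midline (which is on which side varies).
Mind the look-alikes: they are no part of the job. There is more than one size of the blue_stone; the one meant has the size given above.

How it is judged:
On the way, in this order (a step that is already met when the one before it is completed fails the run):
1. the tines of the rake are lowered into the tray (x of stone_rake in the frame of panel_tray between -0.1 and 0.1 m and y of stone_rake in the frame of panel_tray between -0.05 and 0.05 m and z of stone_rake in the frame of panel_tray below 0.05 m), for 0.1 s.
2. both stones lie on the bare bed (x of each of blue_stone, red_stone in the frame of panel_tray below -0.005 m and z of each of blue_stone, red_stone in the frame of panel_tray below 0.034 m), for 0.2 s.
At the end, for the whole second after the job is handed in: Both loose stones lie at rest in the bare half of the tray, down on the bed (centres at most 22 mm above it, on neither each other nor the set layer); the rake stands at rest on the desk outside the tray, upright within 10 degrees, tine tips within 7 mm of the desk top (all of step 2 and x of each of blue_stone, red_stone in the frame of panel_tray above -0.095 m and y of blue_stone in the frame of panel_tray between -0.055 and 0.055 m and y of red_stone in the frame of panel_tray between -0.055 and 0.055 m and height (world z) of stone_rake between -0.01 and 0.007 m and angle between stone_rake's own z axis and vertical below 0.17 rad and linear speed of each of stone_rake, blue_stone, red_stone below 0.02 m/s); the robot touches nothing.
It fails at once if the gripper or arm touches the blue stone (contact force between any of the fingers, the arm and blue_stone above 0.3 N).
It fails at once if the gripper or arm touches the red stone (contact force between any of the fingers, the arm and red_stone above 0.3 N).
It also fails if it takes over 43 s, if anything falls off the work surface, if the arm or the gripper's body presses on something with over 40 N, if the wrist force passes 120 N, or if a joint passes its speed limit or range.

## Working session

There is one attempt and no reset: what is moved stays moved. The work goes in short steps, Python scripts to look and compute and a tool call to move; the robot and the scene stay as the last step left them, time stands still between calls to the robot, and variables do not carry over. Pictures are saved under pics/ and viewed, at most 10 in all, crops included, and the job is handed in when it is done.

Besides the shell and the picture viewer there is one more tool, called after "Call:" by a JSON object that holds its "op" and its "data". arm_command: Moves the arm, as the interface text tells. Its arguments: {"type":"object","properties":{"slide":{"type":"array"},"twist":{"type":"array"},"gripper":{"type":"array"},"newtons":{"type":"number"}},"required":["slide","twist","gripper"]}

```bash
mkdir -p pics; python3 - <<'E'
from plant import arm, imaging
import cv2,numpy as np,pickle
s=arm.observe();print(s)
for n in("scene","top"):
    c=imaging.capture(n);pickle.dump(c,open(n+".pkl","wb"))
    cv2.imwrite(f"pics/{n}0.png",c["color"][:,:,::-1])
    print(n,c["fov_y"],c["cx"],c["cy"],c["R"],c["t"])
E
```

```text
{'time_s': 0.0, 'joint_pos': array([ 1.14919398,  0.38384858,  0.04381717,  1.59959467, -0.01792245,
        1.16118059, -0.04988856]), 'joint_vel': array([-9.15488464e-04,  3.76340284e-04, -4.55642454e-04, -7.77488316e-05,
        1.11073487e-03,  9.78650730e-04,  1.53773028e-04]), 'joint_efforts': array([ 7.23380072e-05, -4.33466864e+01,  1.02468051e+00, -2.49518770e+01,
        1.05902474e-02,  1.14500264e-02, -1.32062596e-05]), 'tcp_pos': array([ 0.20652137, -0.61531872,  0.22986852]), 'tcp_rot': array([-1.29169388e-03,  9.86913891e-01,  1.61242767e-01, -2.69560750e-04]), 'wrist_force': array([ 0.7000566 ,  0.53199811, -0.83526703]), 'wrist_torque': array([ 0.02675343,  0.00914054, -0.02336147]), 'grasp_force': 0.0, 'opening': 0.08546017432217225}
scene 44.95909801006216 281.4058202299321 209.94760086664056 [[-0.87257934 -0.4881747  -0.01705178]
 [-0.31189574  0.58367912 -0.74969309]
 [ 0.37593397 -0.64884833 -0.66156595]] [0.48115634 0.20179492 0.71578795]
top 49.34090910124891 279.06419465848484 208.9573470404618 [[ 0.02482062 -0.99922549 -0.03053438]
 [-0.99200195 -0.020837   -0.1244908 ]
 [ 0.12375814  0.0333801  -0.99175082]] [0.01708866 0.5137267  0.86494642]
```

View pics/top0.png

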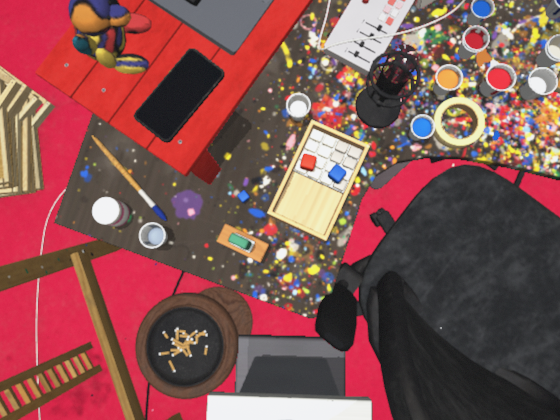

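View pics/scene0.png

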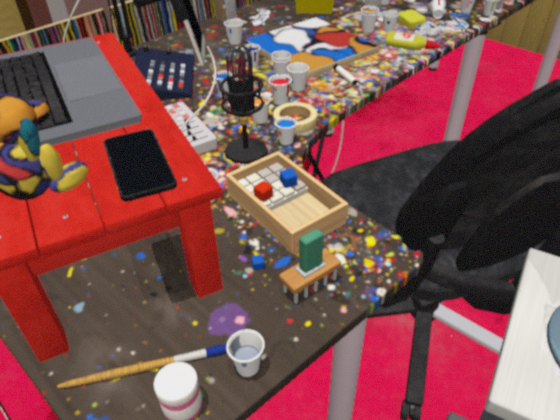

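The top view shows the rake at (242,242), the tray around (320,180), the red stone at (308,162) and the blue stone at (338,173). The red stool and the mic are the nearby obstacles, and the small blue look-alike lies on the desk at (243,196).

```bash
cat > h.py <<'E'
import numpy as np,cv2,pickle
def cloud(c):
    f=210/np.tan(np.radians(c["fov_y"]/2)); d=c["depth"].astype(float)
    v,u=np.mgrid[:420,:560]
    P=np.stack([(u-c["cx"])/f*d,(v-c["cy"])/f*d,d],-1)
    W=(P-c["t"])@c["R"]; W[d==0]=np.nan
    return W
def stats(W,m,name):
    p=W[m];p=p[~np.isnan(p[:,0])]
    if len(p)<5: print(name,"few",len(p));return p
    r=cv2.minAreaRect((p[:,:2]*1000).astype(np.float32))
    print(name,len(p),"mean",p.mean(0).round(4),"zmin/max",p[:,2].min().round(4),p[:,2].max().round(4),"rect mm",np.round(r[0],1),np.round(r[1],1),round(r[2],1))
    return p
def masks(c,W):
    h=cv2.cvtColor(c["color"],cv2.COLOR_RGB2HSV);H,S,V=[h[...,i].astype(int) for i in range(3)]
    z=W[...,2]
    return {"green":(abs(H-75)<15)&(S>90)&(z>.05),"blue":(abs(H-110)<12)&(S>140)&(z>.015)&(z<.08),"red":((H<6)|(H>174))&(S>150)&(z>.015)&(z<.08),
     "wood":(abs(H-17)<8)&(S>60)&(S<200)&(z>.022)&(z<.06)}
E
python3 - <<'E'
from h import *
for n,boxes in(("top",dict(green=(220,260,225,265),wood=(215,225,272,268),blue=(325,160,350,185),red=(298,150,320,175),tray=(262,115,380,245))),("scene",dict(green=(290,225,335,280),wood=(270,240,350,305),blue=(275,160,302,192),red=(250,175,277,205),tray=(220,145,352,240)))):
    c=pickle.load(open(n+".pkl","rb"));W=cloud(c);M=masks(c,W)
    for k,(a,b,e,f) in boxes.items():
        B=np.zeros((420,560),bool);B[b:f,a:e]=1
        m=B&((W[...,2]>.043)&(W[...,2]<.056)&M["wood"] if k=="tray" else M[k])
        if k=="wood": m&=W[...,2]<.05
        p=stats(W,m,n+" "+k)
        if k in("blue","red"):
            stats(W,m&(W[...,2]>np.nanmax(p[:,2])-.006),"   topface")
    if n=="top":
        # heights map of obstacles
        q=W[(W[...,2]>.07)&(W[...,0]>.2)&(W[...,0]<1.0)&(abs(W[...,1])<.5)]
        q=q[~np.isnan(q[:,0])]
        g={}
        for x,y,z in q:
            k=(int(x//.05),int(np.floor(y/.05)));g[k]=max(g.get(k,0),z)
        for i in range(19,3,-1): print("%.2f"%(i*.05),[int(100*g.get((i,j),0)) for j in range(9,-10,-1)])
E
```

```text
top green few 0
top wood 701 mean [0.4457 0.0952 0.0416] zmin/max 0.0284 0.0482 rect mm [446.4  97.4] [95.6 39.8] 65.9
top blue 192 mean [ 0.5815 -0.0809  0.0561] zmin/max 0.0396 0.0613 rect mm [582.4 -81.6] [26.  24.8] 52.0
   topface 146 mean [ 0.5828 -0.082   0.0576] zmin/max 0.0553 0.0613 rect mm [582.8 -81.6] [25.4 24.2] 52.0
top red 190 mean [ 0.6032 -0.0253  0.0562] zmin/max 0.0391 0.0606 rect mm [604.5 -25.7] [25.8 25.4] 77.0
   topface 159 mean [ 0.6046 -0.0257  0.0575] zmin/max 0.0547 0.0606 rect mm [605.  -25.8] [25.8 24.5] 75.7
top tray 873 mean [ 0.5748 -0.0467  0.0488] zmin/max 0.043 0.0546 rect mm [546.5 -35.5] [126.1 263.9] 66.2
0.95 [0, 0, 0, 0, 0, 0, 0, 0, 0, 0, 0, 0, 0, 0, 0, 0, 0, 0, 0]
0.90 [0, 0, 0, 0, 0, 0, 0, 0, 0, 0, 0, 0, 0, 0, 0, 0, 11, 0, 0]
0.85 [0, 0, 0, 0, 0, 0, 0, 0, 0, 0, 0, 0, 7, 7, 17, 10, 10, 0, 0]
0.80 [0, 0, 0, 0, 22, 23, 24, 23, 23, 23, 22, 7, 7, 7, 0, 0, 0, 0, 0]
0.75 [0, 0, 22, 35, 35, 33, 23, 23, 23, 22, 0, 0, 16, 23, 16, 0, 0, 0, 0]
0.70 [0, 22, 22, 35, 35, 33, 23, 23, 23, 22, 0, 0, 23, 24, 16, 0, 0, 0, 0]
0.65 [0, 22, 22, 34, 34, 23, 23, 23
[... 683 characters left out ...]
x 0.0502 0.1136 rect mm [443.4 100.1] [33.6 16.7] 63.6
scene wood 998 mean [0.4435 0.1055 0.0391] zmin/max 0.0222 0.0475 rect mm [473.   85.4] [ 96.  104.9] 65.8
scene blue 220 mean [ 0.578  -0.076   0.0511] zmin/max 0.0339 0.0593 rect mm [580.5 -78.8] [25.7 25. ] 56.6
   topface 113 mean [ 0.5801 -0.0789  0.0566] zmin/max 0.0537 0.0593 rect mm [580.5 -79.5] [24.2 24.2] 56.6
scene red 226 mean [ 0.5997 -0.0204  0.0506] zmin/max 0.0344 0.059 rect mm [602.4 -23.7] [26.5 24.8] 72.4
   topface 114 mean [ 0.6018 -0.0231  0.0563] zmin/max 0.0533 0.059 rect mm [602.3 -24.4] [25.3 24.5] 72.0
scene tray 1435 mean [ 0.5613 -0.0407  0.0478] zmin/max 0.043 0.0551 rect mm [570.8 -47.7] [129.6 209.6] 66.4
```

```bash
python3 - <<'E'
from h import *
C=[cloud(pickle.load(open(n+".pkl","rb"))) for n in("top","scene")]
P=np.concatenate([w.reshape(-1,3) for w in C]);P=P[~np.isnan(P[:,0])]
ang=np.radians(-23.8);a=np.array([np.cos(ang),np.sin(ang)]);b=np.array([-a[1],a[0]])
T=np.array([.571,-.048])
# tray rim fit, top camera
for n,w in zip(("top","scene"),C):
    q=w.reshape(-1,3);q=q[~np.isnan(q[:,0])];l=np.c_[(q[:,:2]-T)@a,(q[:,:2]-T)@b,q[:,2]]
    m=(abs(l[:,2]-.049)<.005)&(abs(l[:,0])<.115)&(abs(l[:,1])<.075)&~((abs(l[:,0])<.085)&(abs(l[:,1])<.05))
    r=cv2.minAreaRect((q[m][:,:2]*1000).astype(np.float32));print(n,"rim",r, "pct",np.percentile(l[m],[1,99],axis=0).round(4).tolist())
for nm,X in(("rake",np.array([.4445,.099])),("behind",T+.07*a),("end",T-.03*a)):
    d=P[:,:2]-X;l=np.c_[d@a,d@b];k=(P[:,2]>.125)&(np.hypot(*l.T)<.15)
    if k.sum():
        i=np.argsort(np.hypot(*l[k].T))[::max(1,k.sum()//8)][:5];print(nm,X,np.c_[l[k][i],P[k][i,2]].round(3).tolist())
k=(P[:,0]>.1)&(P[:,0]<.6)&(P[:,1]<-.15)&(P[:,1]>-.8)&(P[:,2]>.05)
q=P[k];print(len(q),q.max(0),q.min(0))
E
```

```text
top rim ((573.1857299804688, -47.303924560546875), (126.14949035644531, 206.67677307128906), 66.22948455810547) pct [[-0.1013, -0.0612, 0.0447], [0.1038, 0.0642, 0.0526]]
scene rim ((571.023193359375, -48.04731750488281), (129.42166137695312, 208.82862854003906), 65.90544891357422) pct [[-0.1035, -0.0624, 0.0442], [0.102, 0.0637, 0.0514]]
rake [0.4445 0.099 ] [[0.059, 0.106, 0.208], [0.059, 0.116, 0.216], [0.089, 0.101, 0.219], [0.069, 0.121, 0.22], [0.082, 0.116, 0.137]]
behind [ 0.63504718 -0.07624817] [[0.085, -0.021, 0.132], [0.111, -0.005, 0.16], [0.108, -0.04, 0.163], [0.11, -0.038, 0.162], [0.118, -0.025, 0.139]]
12734 [ 0.3593538  -0.15000791  0.30440521] [ 0.1312617  -0.3828284   0.05001128]
```

Call:
{"op": "arm_command", "data": {"slide": [[0,0,-4],[0,0,-4],[0,0,-4]], "twist": [0,0,0], "gripper": [0,0,0], "newtons": 60}}

```text
time_s: 0.48
tcp_pos: [0.2066, -0.6157, 0.3515]
tcp_rot: [-0.001, 0.987, 0.161, -0.0]
wrist_force: [0.1, 0.1, -0.5]
opening: 0.0856
grasp_force: 0.0
```

Call:
{"op": "arm_command", "data": {"slide": [[0,0,-2],[0,0,-2],[0,0,-2],[0,0,-2],[0,0,-2],[4.3,1.04,0],[4.3,1.04,0],[4.3,1.04,0],[4.3,1.04,0],[4.3,1.04,0],[4.3,1.04,0],[4.3,1.04,0],[4.3,1.04,0],[4.3,1.04,0]], "twist": [-9.5,-9.5,-9.5,-9.5,-9.5,0,0,0,0,0,0,0,0,0], "gripper": [0,0,0,0,0,0,0,0,0,0,0,0,0,0]}}

```text
time_s: 2.22
tcp_pos: [0.4498, -0.2992, 0.4507]
tcp_rot: [-0.0, 0.838, 0.545, -0.0]
wrist_force: [0.0, -0.5, -0.0]
opening: 0.0852
grasp_force: 0.0
```

Call:
{"op": "arm_command", "data": {"slide": [[4.03,-1.86,0],[4.03,-1.86,0],[4.03,-1.86,0],[4.03,-1.86,0],[4.03,-1.86,0],[4.03,-1.86,0],[4.03,-1.86,0],[4.03,-1.86,0],[4.03,-1.86,0],[0,0,4],[0,0,4],[0,0,4],[0,0,4],[0,0,4],[0,0,3],[0,0,0]], "twist": [0,0,0,0,0,0,0,0,0,0,0,0,0,0,0,0], "gripper": [0,0,0,0,0,0,0,0,0,0,0,0,0,0,0,0]}}

```text
time_s: 4.22
tcp_pos: [0.4409, 0.0982, 0.2186]
tcp_rot: [-0.002, 0.838, 0.545, -0.003]
wrist_force: [-0.4, 0.6, 0.1]
opening: 0.0853
grasp_force: 0.0
```

```bash
cat >> h.py <<'E'
def wrist(arm,imaging):
    from scipy.spatial.transform import Rotation as R
    s=arm.observe();c=imaging.capture("wrist");q=s["tcp_rot"]
    T=np.eye(4);T[:3,:3]=R.from_quat([q[1],q[2],q[3],q[0]]).as_matrix();T[:3,3]=s["tcp_pos"]
    T=T@c["T_tool_cam"];c["R"]=T[:3,:3].T;c["t"]=-c["R"]@T[:3,3]
    return s,c,cloud(c)
E
python3 - <<'E'
from h import *;from plant import arm,imaging
s,c,W=wrist(arm,imaging);print(s["tcp_pos"],s["tcp_rot"].round(4))
cv2.imwrite("pics/w1.png",c["color"][:,:,::-1]);M=masks(c,W)
stats(W,M["green"],"green");stats(W,M["green"]&(W[...,2]>.105)&(W[...,2]<.12),"gtop");stats(W,M["wood"]&(np.hypot(W[...,0]-.4445,W[...,1]-.099)<.07)&(W[...,2]>.035),"head")
E
```

```text
[0.44091075 0.09822147 0.21861243] [-0.0017  0.8383  0.5452 -0.003 ]
green 807 mean [0.4476 0.1005 0.1086] zmin/max 0.0593 0.1137 rect mm [446.5  97.4] [34.2 15.8] 65.9
gtop 737 mean [0.4471 0.0993 0.1116] zmin/max 0.1055 0.1137 rect mm [446.4  97.3] [33.9 15.8] 65.9
head 2513 mean [0.4502 0.106  0.0419] zmin/max 0.0351 0.0469 rect mm [446.3  96.8] [95.5 40.1] 65.9
```

View pics/w1.png

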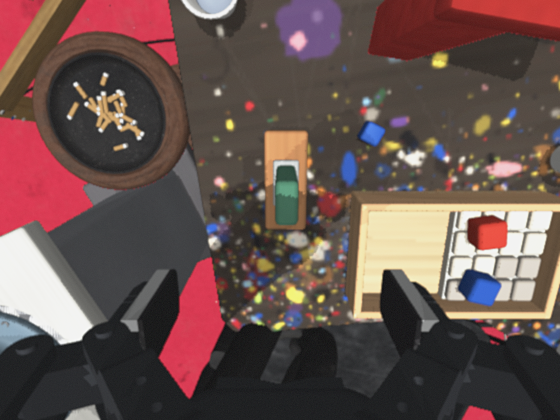

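The wrist view shows the rake at (286,185) between the fingers and aligned with them. The tray is on the right, with the red stone at (487,232) and the blue stone at (480,287).

Call:
{"op": "arm_command", "data": {"slide": [[0.1,0.55,0],[0,0,3],[0,0,3],[0,0,3],[0,0,3],[0,0,2.5],[0,0,0],[0,0,0],[0,0,0],[0,0,0],[0,0,0],[0,0,0],[0,0,0]], "twist": [0,0,0,0,0,0,0,0,0,0,0,0,0], "gripper": [0,0,0,0,0,0,0,1,1,1,1,1,1], "newtons": 60}}

```text
time_s: 5.9
tcp_pos: [0.4494, 0.0976, 0.0767]
tcp_rot: [0.0, 0.838, 0.545, 0.0]
wrist_force: [-1.6, -0.2, 3.3]
opening: 0.0169
grasp_force: 63.2
```

Call:
{"op": "arm_command", "data": {"slide": [[0,0,-2],[0,0,-3],[0,0,-3],[0,0,-3],[-1.38,4.0,0],[-1.38,4.0,0],[-1.38,4.0,0],[-1.38,4.0,0],[-1.38,4.0,0],[-1.38,4.0,0],[0,0,0],[0,0,0]], "twist": [0,0,0,0,0,0,0,0,0,0,0,0], "gripper": [1,1,1,1,1,1,1,1,1,1,1,1]}}

```text
time_s: 7.4
tcp_pos: [0.6338, -0.0748, 0.185]
tcp_rot: [-0.001, 0.838, 0.545, -0.001]
wrist_force: [-1.2, 0.6, -1.0]
opening: 0.0169
grasp_force: 62.5
```

```bash
python3 - <<'E'
from h import *;from plant import arm,imaging
s,c,W=wrist(arm,imaging);print(s["tcp_pos"],s["tcp_rot"].round(4))
c2=imaging.capture("scene")
cv2.imwrite("pics/s2.png",np.vstack([cv2.resize(x["color"][:,:,::-1],(400,300)) for x in(c,c2)]))
W2=cloud(c2)
ang=np.radians(-23.9);a=np.array([np.cos(ang),np.sin(ang)]);b=np.array([-a[1],a[0]]);T=np.array([.572,-.0477])
for n,w,cc in(("w",W,c),("s",W2,c2)):
    M=masks(cc,w)
    near=np.hypot(w[...,0]-T[0],w[...,1]-T[1])<.1
    stats(w,M["blue"]&near,n+"blue");stats(w,M["red"]&near,n+"red")
    q=w.reshape(-1,3);q=q[~np.isnan(q[:,0])];l=np.c_[(q[:,:2]-T)@a,(q[:,:2]-T)@b,q[:,2]]
    m=(abs(l[:,2]-.049)<.004)&(abs(l[:,0])<.115)&(abs(l[:,1])<.075)&~((abs(l[:,0])<.085)&(abs(l[:,1])<.05))
    if m.sum()>30: print(n,"rim",cv2.minAreaRect((q[m][:,:2]*1000).astype(np.float32)),np.percentile(l[m],[1,99],axis=0).round(4).tolist())
    m=(l[:,2]>.11)&(l[:,2]<.16)&(abs(l[:,0]-.07)<.04)&(abs(l[:,1])<.06)
    if m.sum()>10: print(n,"head",np.percentile(l[m],[1,50,99],axis=0).round(4).tolist())
E
```

```text
[ 0.63382399 -0.0748445   0.18504031] [-1.300e-03  8.384e-01  5.451e-01 -7.000e-04]
wblue 947 mean [ 0.5846 -0.081   0.0568] zmin/max 0.0414 0.0601 rect mm [584.5 -83. ] [26.8 25.9] 51.8
wred 1158 mean [ 0.6073 -0.0268  0.0576] zmin/max 0.0474 0.0602 rect mm [606.5 -27.2] [26.8 27. ] 75.7
w rim ((579.660400390625, -45.25177764892578), (137.69102478027344, 217.0366973876953), 66.45536041259766) [[-0.1012, -0.0626, 0.0455], [0.1032, 0.0623, 0.0517]]
w head [[0.0483, -0.0055, 0.1428], [0.0675, 0.0263, 0.1505], [0.0873, 0.0458, 0.1574]]
sblue 224 mean [ 0.5782 -0.0756  0.0507] zmin/max 0.0347 0.0592 rect mm [581.3 -79.7] [24.8 26.3] 52.3
sred 236 mean [ 0.5994 -0.0219  0.0509] zmin/max 0.0345 0.0597 rect mm [583.3 -61.4] [112.5  28. ] 63.1
s rim ((570.6556396484375, -47.47413635253906), (128.05596923828125, 208.44711303710938), 66.06924438476562) [[-0.1045, -0.0631, 0.0451], [0.1011, 0.0632, 0.0514]]
s head [[0.0445, -0.0468, 0.1112], [0.0522, 0.011, 0.1483], [0.083, 0.0467, 0.1591]]
```

View pics/s2.png

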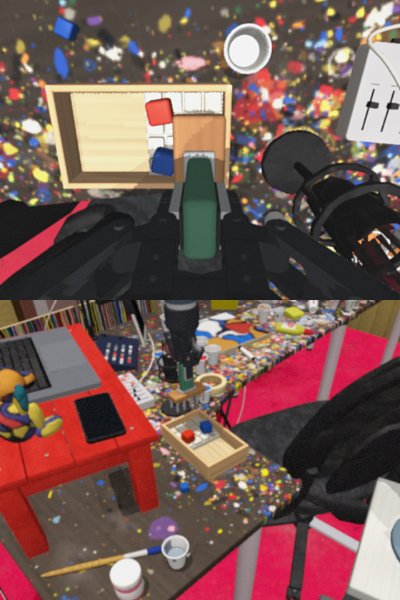

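The rake is held behind both stones and over the set layer, with about 8 mm to the stones. I'll lower it now.

Call:
{"op": "arm_command", "data": {"slide": [[0.2,0.1,2],[0,0,1.5],[0,0,1.5],[0,0,1.5],[0,0,0.75],[0,0,0],[0,0,0]], "twist": [0,0,0,0,0,0,0], "gripper": [1,1,1,1,1,1,1]}}

```text
time_s: 8.38
tcp_pos: [0.6372, -0.074, 0.1144]
tcp_rot: [0.0, 0.838, 0.545, 0.001]
wrist_force: [0.3, 0.1, -1.6]
opening: 0.0171
grasp_force: 62.6
```

Call:
{"op": "arm_command", "data": {"slide": [[0,0,0.2],[0,-0.6,0],[0,-0.6,0],[0,-0.6,0],[0,-0.6,0],[0,-0.6,0],[0,-0.6,0],[0,-0.6,0],[0,-0.6,0],[0,-0.6,0],[0,-0.6,0],[0,-0.6,0],[0,-0.6,0],[0,-0.6,0],[0,-0.6,0],[0,-0.5,0],[0,0,0],[0,0,0]], "twist": [0,0,0,0,0,0,0,0,0,0,0,0,0,0,0,0,0,0], "gripper": [1,1,1,1,1,1,1,1,1,1,1,1,1,1,1,1,1,1]}}

```text
time_s: 10.62
tcp_pos: [0.5551, -0.0379, 0.1117]
tcp_rot: [-0.0, 0.838, 0.545, -0.0]
wrist_force: [-0.2, 0.1, -1.2]
opening: 0.0173
grasp_force: 62.6
```

```bash
cat > look.py <<'E'
import sys
from h import *;from plant import arm,imaging
s,c,W=wrist(arm,imaging);print(s["time_s"],s["tcp_pos"],s["wrist_force"].round(1))
ang=np.radians(-23.9);a=np.array([np.cos(ang),np.sin(ang)]);b=np.array([-a[1],a[0]]);T=np.array([.572,-.0477])
print("rake tray",((s["tcp_pos"][:2]-T)@a).round(4),((s["tcp_pos"][:2]-T)@b).round(4))
ims=[c]
for n in("w","scene","top"):
    if n!="w": c=imaging.capture(n);W=cloud(c);ims.append(c)
    L=np.stack([(W[...,:2]-T)@a,(W[...,:2]-T)@b,W[...,2]],-1);M=masks(c,W);I=(abs(L[...,0])<.1)&(abs(L[...,1])<.06)
    for k in("blue","red"):
        p=L[M[k]&I]
        if len(p)>10: print(n,k,len(p),np.percentile(p,[2,50,98],axis=0).round(3).tolist())
cv2.imwrite(sys.argv[1],np.vstack([cv2.resize(ims[0]["color"],(400,300)),cv2.resize(ims[1]["color"][140:320,180:420],(400,300))])[:,:,::-1])
E
python3 look.py pics/l1.png
```

```text
10.625 [ 0.55511306 -0.03793525  0.11172349] [-0.2  0.1 -1.2]
rake tray -0.0194 0.0021
w blue 934 [[-0.062, -0.039, 0.021], [-0.054, -0.021, 0.04], [-0.044, -0.015, 0.041]]
w red 1418 [[-0.062, 0.022, 0.03], [-0.051, 0.037, 0.04], [-0.039, 0.047, 0.042]]
scene blue 247 [[-0.066, -0.038, 0.018], [-0.06, -0.023, 0.035], [-0.044, -0.015, 0.041]]
scene red 165 [[-0.066, -0.047, 0.02], [-0.06, 0.033, 0.039], [-0.02, 0.045, 0.076]]
top blue 59 [[-0.064, -0.031, 0.027], [-0.059, -0.021, 0.039], [-0.046, -0.015, 0.042]]
top red 146 [[-0.063, 0.026, 0.021], [-0.053, 0.037, 0.039], [-0.04, 0.047, 0.043]]
```

View pics/l1.png

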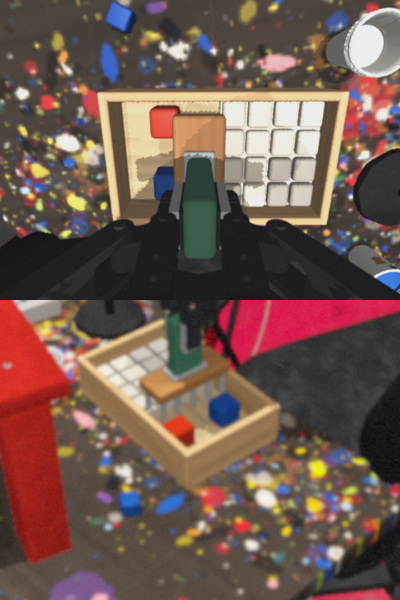

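Both stones lie flat on the bare bed: their tops are at z≈40 mm and x≈-0.05 in the tray frame. Next I'll lift the rake and carry it back to its old spot.

Call:
{"op": "arm_command", "data": {"slide": [[0,1,0],[0,0,-2],[0,0,-3],[0,0,-3],[0,0,0],[2.0,-4.03,0],[2.0,-4.03,0],[2.0,-4.03,0],[2.0,-4.03,0],[0,0,0],[0,0,3],[0,0,3],[0,0,2],[0,0,1.5],[0,0,1],[0,0,0],[0,0,0]], "twist": [0,0,0,0,0,0,0,0,0,0,0,0,0,0,0,0,0], "gripper": [1,1,1,1,1,1,1,1,1,1,1,1,1,1,1,1,1]}}

```text
time_s: 12.9
tcp_pos: [0.4503, 0.0968, 0.0874]
tcp_rot: [0.0, 0.838, 0.545, 0.001]
wrist_force: [0.0, -0.7, -1.5]
opening: 0.0173
grasp_force: 62.6
```

Tips are about 10 mm above the desk.

Call:
{"op": "arm_command", "data": {"slide": [[0,0,0.5],[0,0,0.4],[0,0,0],[0,0,0]], "twist": [0,0,0,0], "gripper": [1,1,1,1]}}

```text
time_s: 13.4
tcp_pos: [0.4495, 0.0966, 0.0778]
tcp_rot: [-0.0, 0.838, 0.545, 0.0]
wrist_force: [0.3, -0.3, -2.0]
opening: 0.0172
grasp_force: 62.6
```

Call:
{"op": "arm_command", "data": {"slide": [[0,0,0.1],[0,0,0],[0,0,0],[0,0,0],[0,0,0],[0,0,0],[0,0,0],[0,0,-1],[0,0,-3],[0,0,-4],[0,0,-4],[0,0,-4],[0,0,0],[0,0,0]], "twist": [0,0,0,0,0,0,0,0,0,0,0,0,0,0], "gripper": [1,1,0,0,0,0,0,0,0,0,0,0,0,0]}}

```text
time_s: 15.15
tcp_pos: [0.4491, 0.0964, 0.2367]
tcp_rot: [0.0, 0.838, 0.545, -0.0]
wrist_force: [-0.9, -0.2, 0.4]
opening: 0.0857
grasp_force: 0.0
```

```bash
python3 look.py pics/l2.png
```

```text
15.15 [0.44907134 0.09638101 0.23665812] [-0.9 -0.2  0.4]
rake tray -0.1708 0.0819
w blue 373 [[-0.064, -0.039, 0.022], [-0.06, -0.018, 0.036], [-0.043, -0.015, 0.041]]
w red 682 [[-0.064, 0.022, 0.024], [-0.054, 0.036, 0.04], [-0.04, 0.047, 0.041]]
scene blue 241 [[-0.066, -0.038, 0.018], [-0.059, -0.023, 0.036], [-0.045, -0.015, 0.041]]
scene red 133 [[-0.066, 0.026, 0.019], [-0.062, 0.034, 0.038], [-0.046, 0.046, 0.041]]
top blue 165 [[-0.063, -0.04, 0.026], [-0.053, -0.028, 0.039], [-0.041, -0.016, 0.042]]
top red 173 [[-0.063, 0.022, 0.022], [-0.053, 0.034, 0.039], [-0.041, 0.047, 0.042]]
```

View pics/l2.png

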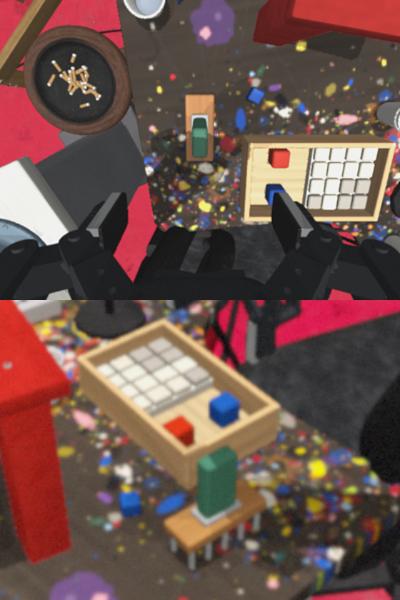

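The rake stands upright on the desk, both stones are flat on the bare bed, and the gripper is clear.

```bash
python3 -c "
from plant import arm
print(arm.hand_in())"
```

```text
the job is handed in; nothing more can be done
None
```

I raked both stones off the set layer and onto the bare bed, stood the rake upright on the desk outside the tray, let go of it and handed the job in at about 15 s; the hand-in did not report a verdict.

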